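# Ready the sample mixer

## Robot

A 7-joint arm with a two-finger parallel gripper is mounted at the origin on a cart in front of the work surface, level with it; the furniture and walls round the work are solid. World frame = base frame: x ahead of the robot, y to its left, z up, the work surface at z = 0. Lengths are in mm, angles in rad, forces in N, time in s.
With the tool pointing down it reaches from about 350 to 775 mm from the base axis. Payload 3.1 kg.
Tool frame: the origin (TCP) lies on the centre line of the jaws, within the pads' length; the fingertips stand 8 mm ahead of it and the grasp point (between the pads) lies 11 mm behind it (nose_length is the distance from the TCP to the fingertips, in mm); z points along the fingers, y is the line along which they close (so a half turn about z gives the same grasp; the last joint's range is limited). The gripper opens to 85 mm and grips with 20 to 120 N. Pads are 22 mm wide; open, the fingers measure 114 mm over their backs; the gripper's body (76 mm by 85 mm) begins 54 mm behind the grasp point. The pads swing forward as they close: fully open they stand 13 mm farther back than shut.
Start: joints at [-1.392, 0.311, 0.014, 1.512, -0.004, 1.319, -0.027], TCP at [120.426, 536.67, 239.304] pointing down, gripper open.
Joint ranges: [-2.7, 2.7], [-0.3, 1.91], [-1.27, 1.3], [0.12, 2.57], [-1.44, 4.58], [0.2, 2.03], [-3.05, 3.05]. Speed limits (rad/s): [2.79, 2.79, 3.14, 3.14, 3.14, 3.14, 3.14].

## Interface

Orientations are given as a 3x3 rotation matrix whose columns are the frame's x, y, z axes.
In Python, from station import observe, snapshot, sign_off, nose_length gives the robot as it stands.
- The arm moves only by the shell command python3 -m handwheel 'ROWS' [FORCE]. ROWS is JSON, a list of rows, each an object of numbers: "tx", "ty", "tz": the shift along the tool's x, y, z in m; "ax", "ay", "az": the turn, a rotation vector about the tool's x, y, z in rad; "jaw": the opening, from -1 (shut) to 1 (fully open). A call has 1 to 10 rows; each row is the pose to reach, as a shift and turn from the pose commanded when the call began, along the tool's axes at that moment; what a row does not reach only later rows make up. A row lasts 1/8 s, in which the tool goes at most 62.5 mm and 10.7 degrees, less where a joint would pass 70% of its speed; a pose out of reach is approached as far as the arm can. A call with a gripper value outside its range is refused whole. The fingers move at their own pace and stop on an object; FORCE is the grip in N (left out, the last holds). Time passes only in rows, so rows that repeat a pose let the fingers close. It gives the time, the measured TCP pose, the force, the opening and the grip force at its end, in the units of the state.
- observe(): the state, without advancing time (a new reading comes with each control period).
- snapshot(name): name is "side" or "top" or "wrist"; returns a dict with "pixels" (384x512x3 uint8, red, green, blue), "vfov" (degrees; the focal length in pixels is half the picture's height over the tangent of half this angle, whatever the lens; pixels are square), "cx", "cy" (the principal point, pixels), "D" ([k1, k2, p1, p2, k3] as OpenCV has them; the pictures are not rectified), "origin" and "attitude" of the camera in the world; the wrist camera has in their place "T_tool_cam" (4x4, takes a point from camera to tool coordinates, whose origin is the TCP and whose axes are the flange's). Camera axes: x right, y up, looking along -z (the intrinsics and any distortion apply to the point x, -y, -z); pixel columns grow to the right and rows downward; lengths in mm; the calibration is good to about 2 mm. A picture is of the moment at which its call begins: read the wrist's pose just before it. There is no depth.
- sign_off(): hands the job in; it is judged then, once.
The state is a dict: "clock": time; "joint_positions": joint angles; "dq": joint speeds; "effort": joint torques, N m; "position": TCP position; "tcp_rot": TCP orientation; "ft_force": force on the tool from outside, world axes, zero at the start; "torque": the same for the moment, N m; "grip_width": finger opening in mm; "grip_force": force on a finger pad.
Only numpy, scipy, OpenCV 4.12 (cv2) and the standard library are available. Lean on these libraries where they do the work, as an engineer would, in place of code of your own. Each camera call takes 0.05 s, during which the arm holds its last target. There are 200 camera calls.

## Task

Get the sample mixer ready: its metal head has been left sitting on top of the spindle's keys, so turn it until its keyway drops over the keys and it is fully home. Then press the cup block down onto the head's four studs until it sits flush, and stand the sample cup upright in the block's well. Keep the cup upright throughout and leave the other things where they are.

Things in the scene. Friction and masses are not known exactly. Their poses are not given: they have to be found in the camera images.
- mixer: Sample mixer, fixed to the desk: white housing 140 (x) x 130 (y) x 40 mm high, dial and dark panel on its front (-x). Origin: centre of its underside, on the spindle's axis. The steel spindle, 20 mm in diameter, rises 38 mm above the housing. Two black dashes on the housing's top mark the line of the keys, which runs along x (front to back).
- mixer_seat (a point): Point on the mixer's spindle axis at the housing's top, 40 mm above the desk, where the head's underside rests when home; axes as the mixer's. Two opposite keys stand out of the spindle along +x and -x here, to 22 mm from the axis, 8 mm wide, their tops 15 mm above this point.
- head_plate (a point): Aluminium mixer head, 0.3 kg, loose on the spindle, at the start resting level on the keys' tops. Point: centre of its plate 110 (x) x 56 (y) x 15 mm, 32.5 mm above the head's underside (so 32.5 mm over mixer_seat when home, 47.5 at the start). Hold it by the plate's 56 mm width; the plate's underside is 25 mm above the head's.
- head_keyway (a point): Centre of the head's underside. Below the plate is a square hub 48 x 48 x 25 mm with a 22 mm bore and, across its underside along x, a keyway 11 mm wide, 16 mm deep, open at both ends. When x lies along the keys (within 0.05 rad), either way round, the released head drops 15 mm under its own weight. At the start x is 0.45 rad or more off the keys' line.
- head_top (a point): Centre of the plate's top face (7.5 mm above head_plate); the block's underside rests here. From it rise four steel studs 11 mm in diameter, 10 mm high with tapered tips, at x = +-40, y = +-16 mm. On the outer side of each is a small spring catch that resists the block.
- block_centre (a point): Black plastic cup block, 104 (x) x 62 (y) x 30 mm, 0.15 kg, lying on the desk right way up. Point: its centre, 15 mm above its underside; flush on the head it is 22.5 mm above head_plate. Hold it by its 62 mm width. Four sockets 14 mm in diameter, 14 mm deep, in its underside at x = +-40, y = +-16 mm take the studs, either way round; pressing past the catches takes about 5 to 20 N.
- block_well (a point): Centre of the floor of the round well in the block's top: 51 mm in diameter, 16 mm deep, floor 14 mm above the block's underside.
- cup_centre (a point): Sample cup with a white screw cap, 46 mm in diameter at the cap, 42 mm or less below it, 58 mm high, upright on the desk. Point: its centre, 29 mm above its underside; standing in the well it is 29 mm above block_well.
- pen_blue: Ballpoint pen lying near the desk's front edge, 145 mm long; a bystander. Origin at its underside.
- stapler: Dark stapler, 124 mm long, 41 mm high, in front of the microscope; a bystander. Origin at its underside.
- marker: Marker pen lying left of the printer's paper tray, 141 mm long; a bystander. Origin at its underside.
- mailer: Flat white slide mailer, 34 x 84 x 10 mm, near the desk's front edge; a bystander. Origin at its underside.
- dish: Clear petri dish, 60 mm across, 16 mm high, behind the mixer; a bystander. Origin at its underside.
- usb: Memory stick, 52 x 18 x 8 mm, in front of the mixer near the desk's edge; a bystander. Origin at its underside.
Things that resemble listed ones, but are neither listed nor needed, are in the scene too. Leave any blue look-alike of the part that bears cup_centre alone.

How it is judged (in metres and radians):
On the way, in this order (a step that is already met when the one before it is completed fails the run):
1. the head is turned so that its keyway drops over the keys and it is fully home on the mixer (z of head_plate in the frame of mixer_seat below 0.035 m and horizontal distance between head_plate and mixer_seat below 0.004 m and angle between head_plate's own z axis and vertical below 0.06 rad and angle between the x axis of head_plate and the x axis of mixer_seat, either way round below 0.12 rad), for 0.2 s.
2. the block is pressed fully onto the head's studs (z of block_centre in the frame of head_plate below 0.025 m and horizontal distance between block_centre and head_plate below 0.005 m and angle between block_centre's own z axis and vertical below 0.05 rad), for 0.2 s.
At the end, for the whole second after the job is handed in: The head is home on the mixer (within 2.5 mm of its seat, 4 mm of the axis, level, keyway along the keys), the block is flush on the head (within 2.5 mm in height, all four studs in), the cup stands upright on the floor of the block's well (within 3 mm), and all is at rest (all of step 1 and all of step 2 and z of cup_centre in the frame of block_centre between 0.024 and 0.031 m and horizontal distance between cup_centre and block_centre below 0.007 m and angle between cup_centre's own z axis and vertical below 0.1 rad and linear speed of each of cup, block below 0.02 m/s); the robot touches nothing.
It fails at once if the cup is tipped (angle between cup_centre's own z axis and vertical above 0.6 rad).
It fails at once if a bystander is moved by more than 25 mm (distance of any of pen_blue, stapler, marker, mailer, dish, usb from where it was at the start of the episode above 0.025 m).
It also fails if it takes over 72 s, if anything falls off the work surface, if the arm or the gripper's body presses on something with over 40 N, if the wrist force passes 120 N, or if a joint passes its speed limit or range.

## Working session

There is one attempt and no reset: what is moved stays moved. The work goes in short steps, Python scripts to look and compute and a shell command to move; the robot and the scene stay as the last step left them, time stands still between calls to the robot, and variables do not carry over. Pictures are saved under pics/ and viewed, at most 10 in all, crops included, and the job is handed in when it is done.

```bash
mkdir -p pics; ls
cat > h.py <<'E'
import numpy as np, cv2, json
from station import observe, snapshot, nose_length
def save(s,name,crop=None,scale=1):
    p=s["pixels"][:,:,::-1]
    if crop: x0,y0,x1,y1=crop; p=p[y0:y1,x0:x1]
    cv2.imwrite("pics/"+name,cv2.resize(np.ascontiguousarray(p),None,fx=scale,fy=scale,interpolation=cv2.INTER_CUBIC))
def cam(s,o=None):
    """R (cam->world), origin, K, D"""
    if "T_tool_cam" in s:
        T=np.array(s["T_tool_cam"]);Rt=np.array(o["tcp_rot"])
        R=Rt@T[:3,:3]; c=Rt@T[:3,3]+np.array(o["position"])
    else: R=np.array(s["attitude"]);c=np.array(s["origin"])
    f=192/np.tan(np.radians(s["vfov"])/2)
    return R,c,np.array([[f,0,s["cx"]],[0,f,s["cy"]],[0,0,1.]]),np.array(s["D"],float)
def ray(C,uv):
    R,c,K,D=C
    n=cv2.undistortPoints(np.array([[uv]],float),K,D)[0,0]
    d=R@np.array([n[0],-n[1],-1]); return c,d/np.linalg.norm(d)
def atz(C,uv,z):
    c,d=ray(C,uv); return c+d*(z-c[2])/d[2]
def tri(rs):
    A=sum(np.eye(3)-np.outer(d,d) for c,d in rs); b=sum((np.eye(3)-np.outer(d,d))@c for c,d in rs)
    p=np.linalg.solve(A,b); return p,[round(float(np.linalg.norm((np.eye(3)-np.outer(d,d))@(p-c))),1) for c,d in rs]
def proj(C,P):
    R,c,K,D=C
    q=(np.atleast_2d(P)-c)@R*np.array([1,-1,-1]); return cv2.projectPoints(q.reshape(-1,1,3),np.zeros(3),np.zeros(3),K,D)[0][:,0]
def shot(name):
    o=observe(); s=snapshot(name); return s,cam(s,o),o
E
python3 - <<'E'
from h import *
import pickle
np.set_printoptions(precision=3,suppress=True)
d={}
for n in("top","side","wrist"):
    s,C,o=shot(n); d[n]=(s,C); print(n,s["pixels"].shape,s["vfov"],s["D"],C[1],C[0].tolist())
print(o["position"],o["tcp_rot"],o["grip_width"],nose_length,o["clock"])
pickle.dump(d,open("d.pkl","wb"))
save(d["top"][0],"top.png",scale=1.56);save(d["side"][0],"side.png",scale=1.56)
E
```

```text
pics
top (384, 512, 3) 43.23203238983714 [-0.133  0.     0.     0.     0.   ] [ 431.594  -70.566 1384.98 ] [[0.025298272094067313, 0.9944682687551978, -0.10194537688435744], [-0.9995848288494934, 0.026570727982087313, 0.011142995487318234], [0.013790118309245973, 0.10162115357316642, 0.994727587726145]]
side (384, 512, 3) 52.199876030393014 [0.031 0.    0.    0.    0.   ] [ 340.81  -866.54   494.638] [[0.9587303810856432, 0.1246653164031417, -0.2555281105269671], [-0.2843073392643939, 0.41302254085066037, -0.8652061705684173], [-0.0023223315392460484, 0.9021479588378888, 0.43142052239184525]]
wrist (384, 512, 3) 63.09703038881049 [-0.045  0.     0.     0.     0.   ] [ 53.355 551.836 373.675] [[0.21870150409060352, -0.9394060932250338, -0.2639807646783824], [0.9757916447376463, 0.21039005793676707, 0.05972176807127498], [-0.0005640644494509899, -0.2706514650487588, 0.9626772389011045]]
[120.285 536.021 238.323] [[-0.976  0.219 -0.   ]
 [ 0.219  0.976 -0.002]
 [-0.    -0.002 -1.   ]] 85.18692385847747 8.0 0.1
```

View pics/top.png

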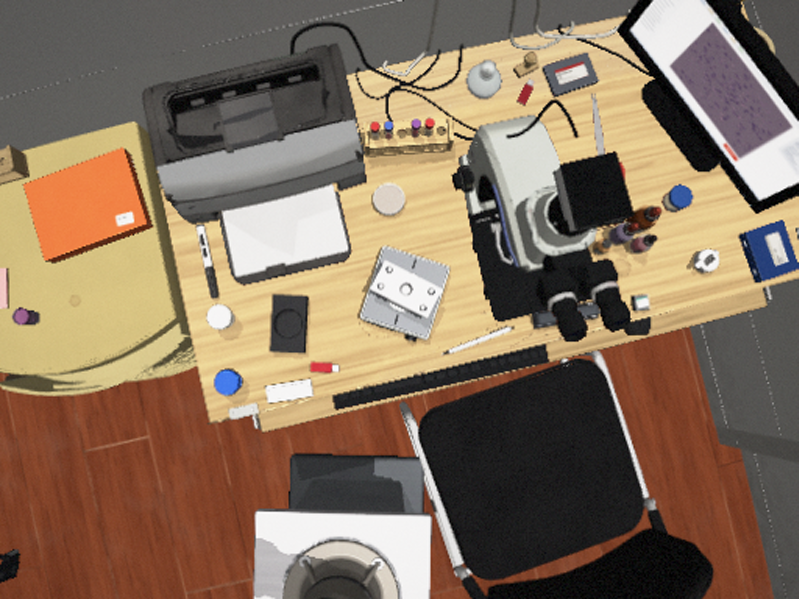

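View pics/side.png

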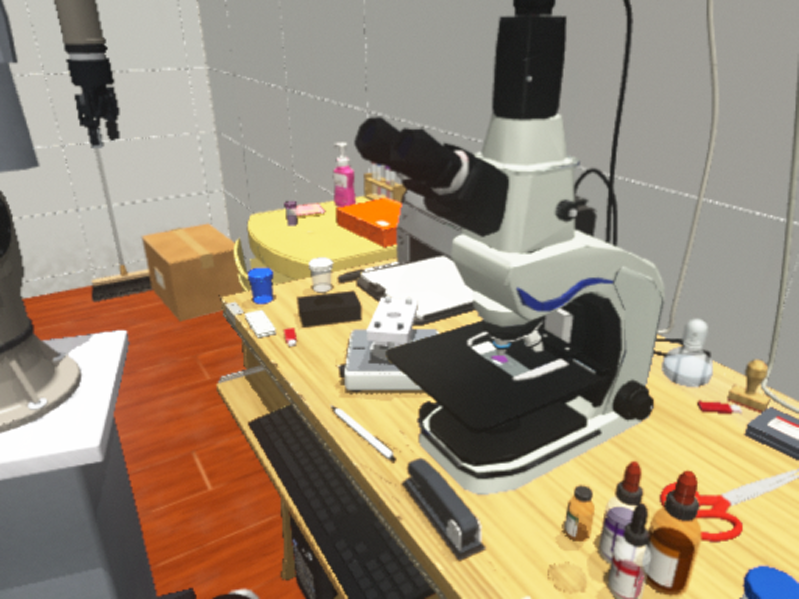

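Candidates for the cup, as top-picture pixels: the white-capped cup (219,317), the blue look-alike (228,382), and a white bottle (706,260). For the block: the black block with a round well (289,323), and the dark case (570,72). The white-capped cup and the block with a well match the description. Next is one close crop to check, with coarse measurements.

Run:
```python
from h import *
import pickle
np.set_printoptions(precision=1,suppress=True)
d=pickle.load(open("d.pkl","rb"))
T,S=d["top"][1],d["side"][1]; k=1.5625
def t(u,v):return ray(T,(u/k,v/k))
def s(u,v):return ray(S,(u/k,v/k))
print("cup cap",tri([t(219,317),s(320,261)]), "at58",atz(T,(219/k,317/k),58))
print("blk",tri([t(289,323),s(330,295)]),"at30",atz(T,(289/k,323/k),30))
print("head",tri([t(405,289.5),s(397,314)]),"at95",atz(T,(405/k,289.5/k),95))
save(d["top"][0],"topc.png",(125,145,295,260),4.7)
```

```text
cup cap (array([498.4, 225.2,  57.4]), [0.2, 0.2]) at58 [498.6 225.   58. ]
blk (array([493.2, 102.8,  40.8]), [0.9, 0.9]) at30 [492.8 104.3  30. ]
head (array([ 555.3, -101.1,   92.8]), [2.7, 2.7]) at95 [ 552.5 -100.4   95. ]
```

View pics/topc.png

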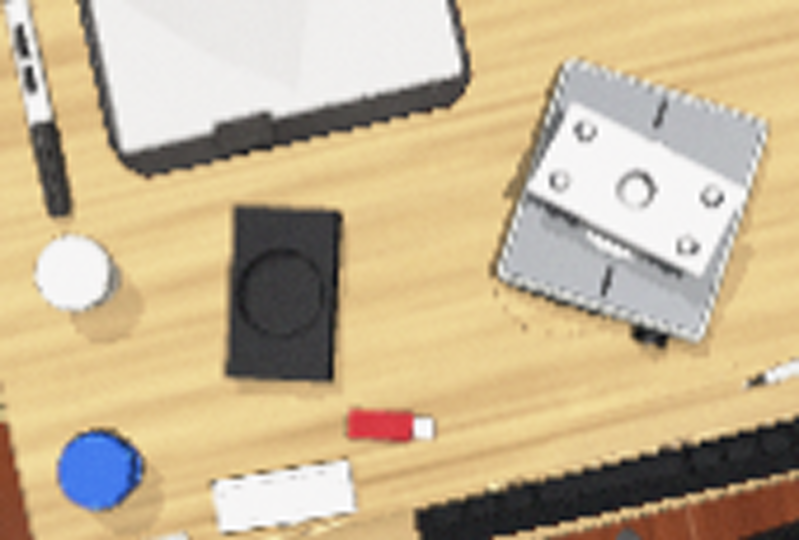

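The crop confirms the choices: white cup (74,272), black block with a well (283,292), mixer head with four studs, hole at (636,190), and key dashes at (661,112) and (607,282).

Run:
```python
from h import *
import pickle
np.set_printoptions(precision=3,suppress=True)
d=pickle.load(open("d.pkl","rb"))
T=d["top"][1]
def a(u,v,z):return atz(T,(u/4.7+125-.4,v/4.7+145-.4),z)[:2]
ang=lambda v:np.arctan2(v[1],v[0])
D=a(661,112,40),a(607,282,40); print("dash mid",(D[0]+D[1])/2,"yaw",ang(D[0]-D[1]))
s=[a(*p,105) for p in((586,131),(560,181),(712,197),(688,245))]
print("studs",s,np.mean(s,0),ang(s[2]-s[0]),ang(s[3]-s[1]))
b=[a(*p,30) for p in((236,206),(340,212),(333,381),(228,377))]
print("block",np.mean(b,0),ang(b[0]-b[3]),ang(b[1]-b[2]))
print("hole",a(636,190,93),"cup",a(74,272,58))
o=observe();print(o["position"],o["tcp_rot"],o["clock"])
```

```text
dash mid [ 554.453 -102.684] yaw -0.2821748805396335
studs [array([585.103, -73.006]), array([556.288, -59.075]), array([ 549.496, -145.136]), array([ 521.979, -132.163])] [ 553.216 -102.345] -2.029355969434895 -2.0096747168506215
block [491.755 104.021] -0.0073134951230474496 -0.005898231738001511
hole [ 553.459 -102.403] cup [499.7  224.58]
[120.313 536.122 238.475] [[-0.976  0.219 -0.   ]
 [ 0.219  0.976 -0.002]
 [-0.    -0.002 -1.   ]] 0.15
```

```bash
cat >> h.py <<'E'
def go(p,yaw=None):
    """tool shift (m) and turn to TCP p (mm), tool y at world angle yaw (mod pi), pointing straight down"""
    from scipy.spatial.transform import Rotation as Ro
    o=observe(); R=np.array(o["tcp_rot"]); t=R.T@(np.array(p)-o["position"])/1000
    y0=np.arctan2(R[1,1],R[0,1]); yaw=y0 if yaw is None else yaw
    out=[]
    for k in(0,np.pi):
        y=yaw+k; G=np.array([[np.sin(y),np.cos(y),0],[-np.cos(y),np.sin(y),0],[0,0,-1.]])
        out.append(Ro.from_matrix(R.T@G).as_rotvec().round(3).tolist())
    print("t",t.round(4).tolist(),"a",out,"now",np.round(o["position"],1),"yaw",round(float(y0),3),"j",np.round(o["joint_positions"],2),"clk",round(o["clock"],2),"w",round(o["grip_width"],1))
E
python3 -c "
from h import *
go((554,-102.5,200),-0.45)"
```

```text
Traceback (most recent call last):
  File "h.py", line 37, in go
    out.append(Ro.from_matrix(R.T@G).as_rotvec().round(3).tolist())
               ~~~~~~~~~~~~~~^^^^^^^
  File "scipy/spatial/transform/_rotation.pyx", line 1143, in scipy.spatial.transform._rotation.Rotation.from_matrix
ValueError: Non-positive determinant (left-handed or null coordinate frame) in rotation matrix 0: [[ 2.27278549e-01 -9.73829787e-01  7.87943308e-05]
 [-9.73828208e-01 -2.27278033e-01  1.82100321e-03]
 [ 1.75543895e-03  4.90607110e-04  9.99998339e-01]].
```

```bash
sed -i 's/\[\[np.sin(y),np.cos(y),0\],\[-np.cos(y),np.sin(y),0\]/[[-np.sin(y),np.cos(y),0],[np.cos(y),np.sin(y),0]/' h.py
python3 -c "
from h import *
go((554,-102.5,200),-0.45)"
```

```text
t [-0.563, -0.5281, 0.0395] a [[-0.001, 0.002, 1.8], [-0.002, -0.001, -1.342]] now [120.3 536.1 238.5] yaw 1.35 j [-1.39  0.31  0.01  1.51 -0.    1.32 -0.03] clk 0.15 w 85.6
```

```bash
python3 -m handwheel '[{"tx":-0.045,"ty":-0.042,"tz":0.003,"az":0.15,"jaw":1},{"tx":-0.09,"ty":-0.084,"tz":0.006,"az":0.3,"jaw":1},{"tx":-0.135,"ty":-0.126,"tz":0.009,"az":0.45,"jaw":1},{"tx":-0.18,"ty":-0.168,"tz":0.012,"az":0.6,"jaw":1},{"tx":-0.225,"ty":-0.21,"tz":0.015,"az":0.75,"jaw":1},{"tx":-0.27,"ty":-0.252,"tz":0.018,"az":0.9,"jaw":1},{"tx":-0.315,"ty":-0.294,"tz":0.021,"az":1.05,"jaw":1},{"tx":-0.36,"ty":-0.336,"tz":0.024,"az":1.2,"jaw":1},{"tx":-0.405,"ty":-0.378,"tz":0.027,"az":1.35,"jaw":1},{"tx":-0.45,"ty":-0.42,"tz":0.03,"az":1.5,"jaw":1}]' 30
python3 -c "
from h import *
go((554,-102.5,200),-0.45)"
```

```text
t [-0.563, -0.5281, 0.0395] a [[-0.001, 0.002, 1.8], [-0.002, -0.001, -1.342]] now [120.3 536.1 238.5] yaw 1.35 j [-1.39  0.31  0.01  1.51 -0.    1.32 -0.03] clk 0.15 w 85.6invalid input at $[0]: expected keys tx, ty, tz, ax, ay, az, jaw
```

All keys are required in each row.

```bash
python3 -m handwheel '[{"tx":-0.045,"ty":-0.042,"tz":0.003,"ax":0,"ay":0,"az":0.15,"jaw":1},{"tx":-0.09,"ty":-0.084,"tz":0.006,"ax":0,"ay":0,"az":0.3,"jaw":1},{"tx":-0.135,"ty":-0.126,"tz":0.009,"ax":0,"ay":0,"az":0.45,"jaw":1},{"tx":-0.18,"ty":-0.168,"tz":0.012,"ax":0,"ay":0,"az":0.6,"jaw":1},{"tx":-0.225,"ty":-0.21,"tz":0.015,"ax":0,"ay":0,"az":0.75,"jaw":1},{"tx":-0.27,"ty":-0.252,"tz":0.018,"ax":0,"ay":0,"az":0.9,"jaw":1},{"tx":-0.315,"ty":-0.294,"tz":0.021,"ax":0,"ay":0,"az":1.05,"jaw":1},{"tx":-0.36,"ty":-0.336,"tz":0.024,"ax":0,"ay":0,"az":1.2,"jaw":1},{"tx":-0.405,"ty":-0.378,"tz":0.027,"ax":0,"ay":0,"az":1.35,"jaw":1},{"tx":-0.45,"ty":-0.42,"tz":0.03,"ax":0,"ay":0,"az":1.5,"jaw":1}]' 30
python3 -c "
from h import *
go((554,-102.5,200),-0.45)"
```

```text
clock: 1.4
position: [468.3, 26.9, 209.3]
tcp_rot: [[0.154, 0.988, 0.001], [0.988, -0.154, 0.001], [0.001, 0.0, -1.0]]
ft_force: [-0.7, 0.3, 0.4]
grip_width: 85.4
grip_force: 0.0
t [-0.1148, 0.1046, 0.0092] a [[0.0, -0.001, 0.296], [0.001, 0.0, -2.846]] now [468.3  26.9 209.3] yaw -0.154 j [-0.67  0.19  0.67  1.79 -0.12  1.21 -0.12] clk 1.4 w 85.4
```

```bash
python3 -m handwheel '[{"tx":-0.04,"ty":0.036,"tz":0.003,"ax":0,"ay":0,"az":0.1,"jaw":1},{"tx":-0.08,"ty":0.072,"tz":0.006,"ax":0,"ay":0,"az":0.2,"jaw":1},{"tx":-0.115,"ty":0.105,"tz":0.009,"ax":0,"ay":0,"az":0.296,"jaw":1},{"tx":-0.115,"ty":0.105,"tz":0.009,"ax":0,"ay":0,"az":0.296,"jaw":1}]'
python3 - <<'E'
from h import *
import pickle
s,C,o=shot("wrist"); save(s,"w1.png",scale=1.56); pickle.dump((s,C,o),open("w1.pkl","wb"))
go((554,-102.5,76.5),-0.45)
np.set_printoptions(precision=1,suppress=True)
# predicted studs
c=np.array([553.8,-102.4]);y=1.12
for z in(95,):
    for a,b in((40,16),(40,-16),(-40,16),(-40,-16)): print(proj(C,[c[0]+a*np.cos(y)-b*np.sin(y),c[1]+a*np.sin(y)+b*np.cos(y),105])*1.5625)
E
```

```text
clock: 1.9
position: [554.4, -106.0, 199.4]
tcp_rot: [[0.438, 0.899, -0.001], [0.899, -0.438, -0.005], [-0.005, 0.001, -1.0]]
ft_force: [-0.6, 0.5, 0.4]
grip_width: 85.6
grip_force: 0.0
t [0.0008, 0.0001, 0.123] a [[-0.001, 0.002, 0.001], [-0.003, -0.002, -3.141]] now [ 553.9 -103.   199.5] yaw -0.449 j [-0.39  0.44  0.77  1.56 -0.31  1.27 -0.03] clk 1.95 w 85.1
[[363.6 216.6]]
[[432.1 216.4]]
[[367.3 373.7]]
[[429.8 373.6]]
```

View pics/w1.png

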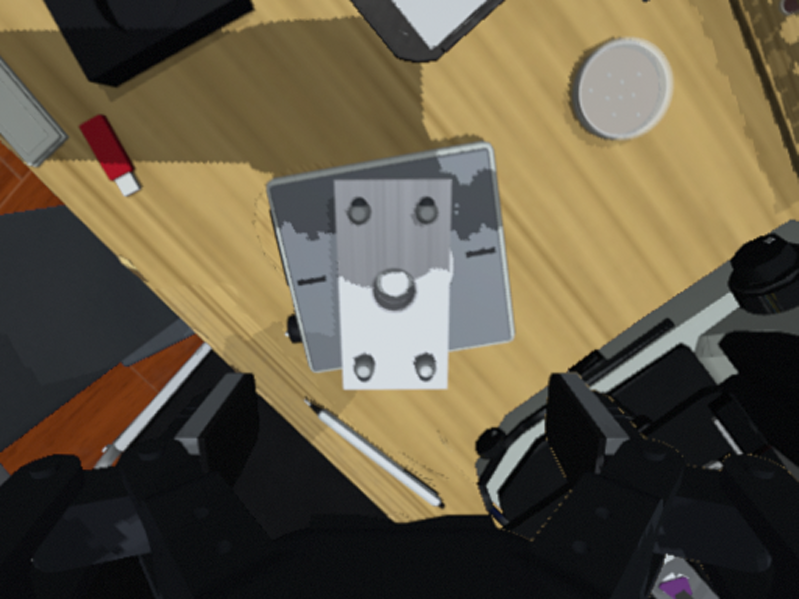

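The wrist view shows the head plate centred at (394,289), studs at (359,211), (427,211), (364,367) and (426,367), and dashes at (311,281) and (481,252). The fingers straddle it clear of everything.

Run:
```python
from h import *
import pickle
np.set_printoptions(precision=3,suppress=True)
s0,C0,o0=pickle.load(open("w1.pkl","rb"))
s,C,o=shot("wrist"); k=1.5625
g=lambda s:cv2.cvtColor(s["pixels"],cv2.COLOR_RGB2GRAY)
T=d=pickle.load(open("d.pkl","rb"))["top"][1]
def find(p,r=14):
    u,v=int(p[0]/k),int(p[1]/k); t=g(s0)[v-r:v+r,u-r:u+r]; w=g(s)[v-r-12:v+r+12,u-r-12:u+r+12]
    m=cv2.minMaxLoc(cv2.matchTemplate(w,t,cv2.TM_CCOEFF_NORMED)); return np.array(p)/k+np.array(m[3])-12
ang=lambda v:np.arctan2(v[1],v[0])
P=[find(p) for p in((359,206),(427,206),(364,371),(426,370),(311,281),(481,252))]
print(np.array(P)*k)
st=[atz(C,p,105)[:2] for p in P[:4]]
print("studs",np.mean(st,0),ang(st[0]-st[2]),ang(st[1]-st[3]),[np.linalg.norm(st[0]-st[2]),np.linalg.norm(st[0]-st[1])])
dd=[atz(C,p,40)[:2] for p in P[4:]]; print("dash",np.mean(dd,0),ang(dd[1]-dd[0]))
# two-view check height of the head's hole rim
print(tri([ray(T,(636/4.7+124.6,190/4.7+144.6)),ray(C,find((394,289)))]))
go((554,-102.5,76.5),-0.45)
```

```text
[[363.688 212.25 ]
 [431.687 212.25 ]
 [367.125 375.688]
 [429.125 374.688]
 [314.125 285.688]
 [484.125 256.688]]
studs [553.349 -98.498] 1.1218050382075098 1.1224920456949736 [np.float64(83.08279811126117), np.float64(31.727993412520696)]
dash [552.294 -99.874] -0.27551356048851927
(array([ 553.145, -101.766,   88.352]), [1.1, 1.1])
t [-0.0012, 0.0012, 0.1231] a [[-0.002, 0.0, 0.004], [-0.001, -0.003, -3.138]] now [ 553.7 -100.9  199.6] yaw -0.446 j [-0.39  0.43  0.76  1.56 -0.31  1.27 -0.03] clk 2.0 w 85.7
```

```bash
python3 -m handwheel '[{"tx":0,"ty":0,"tz":0.04,"ax":0,"ay":0,"az":0.001,"jaw":1},{"tx":0,"ty":0,"tz":0.08,"ax":0,"ay":0,"az":0.002,"jaw":1},{"tx":0,"ty":0,"tz":0.11,"ax":0,"ay":0,"az":0.002,"jaw":1},{"tx":0,"ty":0,"tz":0.123,"ax":0,"ay":0,"az":0.002,"jaw":1},{"tx":0,"ty":0,"tz":0.123,"ax":0,"ay":0,"az":0.002,"jaw":1},{"tx":0,"ty":0,"tz":0.123,"ax":0,"ay":0,"az":0.002,"jaw":1}]'
python3 -c "
from h import *
go((553.5,-101,76.5),-0.45)"
```

```text
clock: 2.75
position: [555.3, -100.9, 78.8]
tcp_rot: [[0.432, 0.902, 0.003], [0.902, -0.432, -0.0], [0.001, 0.003, -1.0]]
ft_force: [0.5, -0.7, 0.4]
grip_width: 85.6
grip_force: 0.0
t [-0.0009, -0.0016, 0.0023] a [[0.003, -0.001, 0.003], [0.002, 0.004, -3.139]] now [ 555.3 -100.9   78.8] yaw -0.447 j [-0.35  0.56  0.7   1.71 -0.41  1.02  0.05] clk 2.75 w 85.6
```

```bash
python3 -m handwheel '[{"tx":-0.001,"ty":-0.0015,"tz":0.002,"ax":0,"ay":0,"az":0.003,"jaw":0.5},{"tx":-0.001,"ty":-0.0015,"tz":0.002,"ax":0,"ay":0,"az":0.003,"jaw":-1},{"tx":-0.001,"ty":-0.0015,"tz":0.002,"ax":0,"ay":0,"az":0.003,"jaw":-1},{"tx":-0.001,"ty":-0.0015,"tz":0.002,"ax":0,"ay":0,"az":0.003,"jaw":-1},{"tx":-0.001,"ty":-0.0015,"tz":0.002,"ax":0,"ay":0,"az":0.003,"jaw":-1},{"tx":-0.001,"ty":-0.0015,"tz":0.002,"ax":0,"ay":0,"az":0.003,"jaw":-1}]' 30
python3 -c "
from h import *
go((553.5,-101,76.5),1.289)"
```

```text
clock: 3.5
position: [552.7, -101.5, 76.1]
tcp_rot: [[0.436, 0.9, 0.001], [0.9, -0.436, 0.0], [0.0, 0.001, -1.0]]
ft_force: [-0.6, 0.6, 5.9]
grip_width: 55.4
grip_force: 32.9
t [0.0008, 0.0005, -0.0004] a [[0.001, 0.0, -1.74], [0.0, -0.001, 1.402]] now [ 552.7 -101.5   76.1] yaw -0.451 j [-0.35  0.56  0.7   1.72 -0.41  1.02  0.05] clk 3.5 w 55.4
```

```bash
python3 -m handwheel '[{"tx":0,"ty":0,"tz":0,"ax":0,"ay":0,"az":0.16,"jaw":-1},{"tx":0,"ty":0,"tz":0,"ax":0,"ay":0,"az":0.32,"jaw":-1},{"tx":0,"ty":0,"tz":0,"ax":0,"ay":0,"az":0.48,"jaw":-1},{"tx":0,"ty":0,"tz":0,"ax":0,"ay":0,"az":0.64,"jaw":-1},{"tx":0,"ty":0,"tz":0,"ax":0,"ay":0,"az":0.8,"jaw":-1},{"tx":0,"ty":0,"tz":0,"ax":0,"ay":0,"az":0.96,"jaw":-1},{"tx":0,"ty":0,"tz":0,"ax":0,"ay":0,"az":1.12,"jaw":-1},{"tx":0,"ty":0,"tz":0,"ax":0,"ay":0,"az":1.28,"jaw":-1},{"tx":0,"ty":0,"tz":0,"ax":0,"ay":0,"az":1.4,"jaw":-1},{"tx":0,"ty":0,"tz":0,"ax":0,"ay":0,"az":1.4,"jaw":-1}]'
python3 -m handwheel '[{"tx":0,"ty":0,"tz":0,"ax":0,"ay":0,"az":0,"jaw":-1},{"tx":0,"ty":0,"tz":0,"ax":0,"ay":0,"az":0,"jaw":-1}]'
python3 -c "
from h import *
go((553.5,-101,76.5),1.289)"
```

```text
clock: 4.75
position: [551.9, -101.0, 74.1]
tcp_rot: [[0.961, -0.275, -0.002], [-0.275, -0.961, -0.001], [-0.002, 0.001, -1.0]]
ft_force: [0.8, -0.7, -4.4]
grip_width: 55.4
grip_force: 33.4
clock: 5.0
position: [552.0, -100.9, 74.8]
tcp_rot: [[0.961, -0.275, -0.001], [-0.275, -0.961, 0.001], [-0.001, -0.0, -1.0]]
ft_force: [0.7, 0.4, -4.3]
grip_width: 55.3
grip_force: 33.4
t [0.0014, -0.0003, -0.0017] a [[-0.002, -0.001, -3.139], [-0.0, 0.001, 0.003]] now [ 552.  -100.9   74.8] yaw -1.85 j [-0.54  0.69  1.04  1.73 -0.66  1.12 -1.15] clk 5.0 w 55.3
```

The force reversed from +5.9 to -4.3 N, so the keys no longer carry the head. It can be released.

```bash
python3 -m handwheel '[{"tx":0,"ty":0,"tz":0,"ax":0,"ay":0,"az":0,"jaw":1},{"tx":0,"ty":0,"tz":0,"ax":0,"ay":0,"az":0,"jaw":1},{"tx":0,"ty":0,"tz":0,"ax":0,"ay":0,"az":0,"jaw":1},{"tx":0,"ty":0,"tz":0,"ax":0,"ay":0,"az":0,"jaw":1},{"tx":0,"ty":0,"tz":-0.04,"ax":0,"ay":0,"az":0,"jaw":1},{"tx":0,"ty":0,"tz":-0.08,"ax":0,"ay":0,"az":0,"jaw":1},{"tx":0,"ty":0,"tz":-0.125,"ax":0,"ay":0,"az":0,"jaw":1},{"tx":0,"ty":0,"tz":-0.125,"ax":0,"ay":0,"az":0,"jaw":1},{"tx":0,"ty":0,"tz":-0.125,"ax":0,"ay":0,"az":0,"jaw":1}]'
python3 - <<'E'
from h import *
import pickle
s,C,o=shot("wrist"); save(s,"w2.png",scale=1.56); pickle.dump((s,C,o),open("w2.pkl","wb"))
go((491.8,104,200),np.pi/2-.006)
E
```

```text
clock: 6.12
position: [552.1, -101.0, 199.8]
tcp_rot: [[0.961, -0.276, -0.001], [-0.276, -0.961, 0.001], [-0.001, -0.001, -1.0]]
ft_force: [-0.3, 0.0, -0.1]
grip_width: 85.4
grip_force: 0.0
t [-0.1142, -0.1802, -0.0005] a [[0.003, 0.001, 2.868], [-0.001, 0.002, -0.274]] now [ 551.7 -100.7  199.1] yaw -1.851 j [-0.6   0.57  1.15  1.57 -0.53  1.35 -1.25] clk 6.17 w 85.4
```

View pics/w2.png

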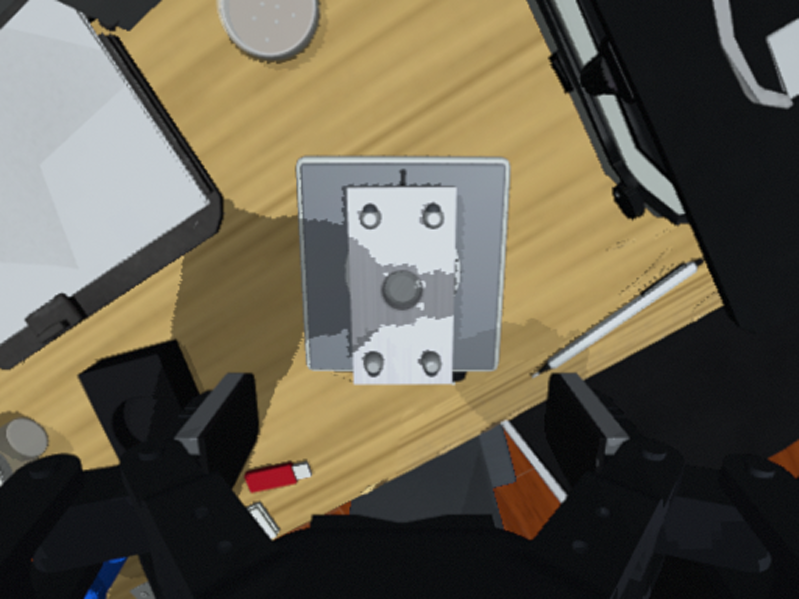

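The head now sits along the dashes, with studs at (370,216), (433,216), (374,363) and (432,363). I'll check the height from the stud spacing and record the head's centre.

```bash
cat > st.py <<'E'
from h import *
import pickle
np.set_printoptions(precision=3,suppress=True)
s,C,o=pickle.load(open("w2.pkl","rb")); k=1.5625
P=np.array([(370,213),(433,213),(374,367),(432,366)])/k
ang=lambda v:np.arctan2(v[1],v[0])
for z in(90,105):
    st=[atz(C,p,z)[:2] for p in P]
    print(z,"studs",np.mean(st,0),ang(st[0]-st[2]),ang(st[1]-st[3]),[np.linalg.norm(st[0]-st[2]),np.linalg.norm(st[1]-st[3]),np.linalg.norm(st[0]-st[1]),np.linalg.norm(st[2]-st[3])])
R=np.array(o["tcp_rot"]);st=np.mean([atz(C,p,90) for p in P],0)
print("in tool",R.T@(st-o["position"]))
rim=[atz(C,np.array(p)/k,80)[:2] for p in((346,187),(456,187),(354,384),(453,384))]
print("plate",np.mean(rim,0),[np.linalg.norm(rim[0]-rim[2]),np.linalg.norm(rim[0]-rim[1])])
E
python3 st.py
```

```text
90 studs [ 553.149 -100.531] -0.2714169386836858 -0.26913775228493125 [np.float64(83.1687339561839), np.float64(82.55733722044037), np.float64(31.384413873033463), np.float64(31.57348904616737)]
105 studs [ 557.139 -101.697] -0.27141693868368566 -0.26913775228493103 [np.float64(78.07926974594744), np.float64(77.5052870918763), np.float64(29.463862199730322), np.float64(29.64136702327569)]
in tool [  0.944  -0.646 109.812]
plate [ 551.611 -100.094] [np.float64(110.42511300026158), np.float64(56.29402955804892)]
```

```bash
python3 -m handwheel '[{"tx":-0.03,"ty":-0.045,"tz":0,"ax":0,"ay":0,"az":-0.07,"jaw":1},{"tx":-0.06,"ty":-0.09,"tz":0,"ax":0,"ay":0,"az":-0.14,"jaw":1},{"tx":-0.09,"ty":-0.14,"tz":0,"ax":0,"ay":0,"az":-0.21,"jaw":1},{"tx":-0.114,"ty":-0.18,"tz":0.05,"ax":0,"ay":0,"az":-0.274,"jaw":1},{"tx":-0.114,"ty":-0.18,"tz":0.05,"ax":0,"ay":0,"az":-0.274,"jaw":1},{"tx":-0.114,"ty":-0.18,"tz":0.05,"ax":0,"ay":0,"az":-0.274,"jaw":1},{"tx":-0.114,"ty":-0.18,"tz":0.05,"ax":0,"ay":0,"az":-0.274,"jaw":1}]'
python3 - <<'E'
from h import *
import pickle
s,C,o=shot("wrist"); save(s,"w3.png",scale=1.56); pickle.dump((s,C,o),open("w3.pkl","wb"))
go((491.8,104,11),np.pi/2-.006)
E
```

```text
clock: 7.05
position: [493.5, 101.0, 151.0]
tcp_rot: [[1.0, -0.01, 0.002], [-0.01, -1.0, -0.001], [0.002, 0.001, -1.0]]
ft_force: [0.2, -0.2, 0.1]
grip_width: 85.5
grip_force: 0.0
t [-0.0022, -0.0029, 0.1402] a [[-0.003, -0.001, 3.138], [0.001, -0.002, -0.004]] now [493.7 101.2 151.2] yaw -1.58 j [-1.07  0.48  1.14  1.8  -0.47  1.17 -1.37] clk 7.1 w 85.2
```

View pics/w3.png

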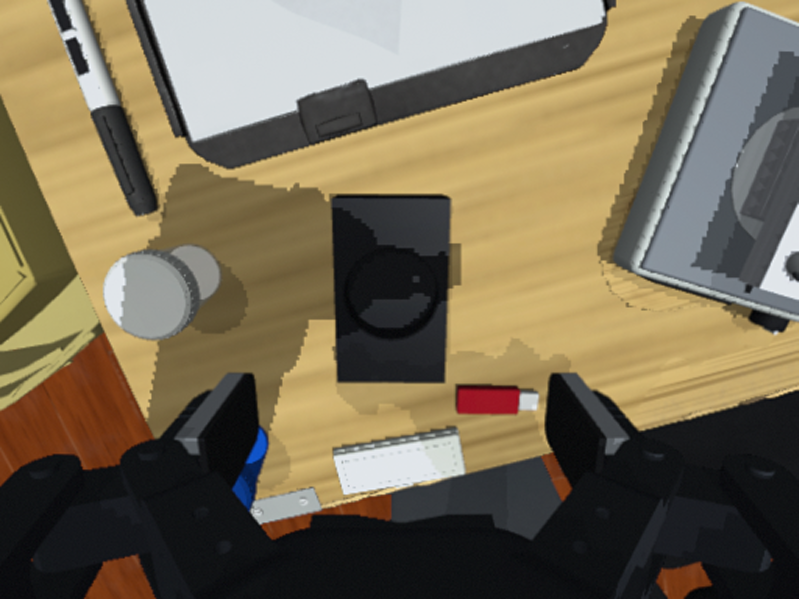

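The plate fits z=80 (110.4 x 56.3), so the head is home. w3 shows the block's corners at (333,197), (450,197), (446,381) and (338,381), the well at (391,292), the USB stick at (497,400), and the cup cap at (150,295).

Run:
```python
from h import *
import pickle
np.set_printoptions(precision=3,suppress=True)
s,C,o=pickle.load(open("w3.pkl","rb")); k=1.5625
T=pickle.load(open("d.pkl","rb"))["top"][1]
ang=lambda v:np.arctan2(v[1],v[0])
b=[atz(C,np.array(p)/k,30)[:2] for p in((333,196),(450,196),(446,382),(338,382))]
print("blk",np.mean(b,0),ang(b[0]-b[3]),ang(b[1]-b[2]),np.linalg.norm(b[0]-b[3]),np.linalg.norm(b[0]-b[1]),np.linalg.norm(b[2]-b[3]))
print("usb",[atz(C,np.array(p)/k,8)[:2] for p in((457,386),(537,410))])
print("height",tri([ray(T,(340/4.7+124.6,212/4.7+144.6)),ray(C,np.array((450,196))/k)]))
print("cup",atz(C,np.array((150,295))/k,58))
go((492,103.5,11),np.pi/2-.006)
```

```text
blk [491.439 107.383] -0.020016824825528117 -0.004819713252803826 105.03969785891566 60.47082544446618 62.06679962128524
usb [array([425.263,  68.014]), array([407.802,  16.546])]
height (array([542.645,  74.562,  12.098]), [0.4, 0.4])
cup [499.719 225.57   58.   ]
t [-0.002, -0.0024, 0.1402] a [[-0.003, -0.001, 3.138], [0.001, -0.002, -0.004]] now [493.7 101.2 151.2] yaw -1.58 j [-1.07  0.48  1.14  1.8  -0.47  1.17 -1.37] clk 7.1 w 85.2
```

```bash
python3 -m handwheel '[{"tx":-0.002,"ty":-0.004,"tz":0.05,"ax":0,"ay":0,"az":-0.004,"jaw":1},{"tx":-0.002,"ty":-0.004,"tz":0.1,"ax":0,"ay":0,"az":-0.004,"jaw":1},{"tx":-0.002,"ty":-0.004,"tz":0.13,"ax":0,"ay":0,"az":-0.004,"jaw":1},{"tx":-0.002,"ty":-0.004,"tz":0.139,"ax":0,"ay":0,"az":-0.004,"jaw":1},{"tx":-0.002,"ty":-0.004,"tz":0.139,"ax":0,"ay":0,"az":-0.004,"jaw":1},{"tx":-0.002,"ty":-0.004,"tz":0.139,"ax":0,"ay":0,"az":-0.004,"jaw":-1},{"tx":-0.002,"ty":-0.004,"tz":0.139,"ax":0,"ay":0,"az":-0.004,"jaw":-1},{"tx":-0.002,"ty":-0.004,"tz":0.139,"ax":0,"ay":0,"az":-0.004,"jaw":-1},{"tx":-0.002,"ty":-0.004,"tz":0.139,"ax":0,"ay":0,"az":-0.004,"jaw":-1},{"tx":-0.002,"ty":-0.004,"tz":0.139,"ax":0,"ay":0,"az":-0.004,"jaw":-1}]' 90
python3 -c "
from h import *
go((492,105,161),None)"
```

```text
clock: 8.35
position: [492.3, 107.1, 14.0]
tcp_rot: [[1.0, -0.003, 0.003], [-0.003, -1.0, 0.002], [0.003, -0.002, -1.0]]
ft_force: [-2.8, -0.5, 11.6]
grip_width: 60.7
grip_force: 94.8
t [0.0002, 0.0018, -0.147] a [[-0.002, -0.003, -0.0], [-0.005, 0.003, 3.142]] now [492.3 107.1  14. ] yaw -1.574 j [-0.94  0.65  0.95  1.94 -0.68  0.91 -1.22] clk 8.35 w 60.7
```

```bash
python3 -m handwheel '[{"tx":0,"ty":0,"tz":-0.04,"ax":0,"ay":0,"az":0,"jaw":-1},{"tx":0,"ty":0,"tz":-0.09,"ax":0,"ay":0,"az":0,"jaw":-1},{"tx":0,"ty":0,"tz":-0.14,"ax":0,"ay":0,"az":0,"jaw":-1},{"tx":0.02,"ty":0.05,"tz":-0.14,"ax":0,"ay":0,"az":0.08,"jaw":-1},{"tx":0.035,"ty":0.1,"tz":-0.14,"ax":0,"ay":0,"az":0.16,"jaw":-1},{"tx":0.05,"ty":0.15,"tz":-0.14,"ax":0,"ay":0,"az":0.24,"jaw":-1},{"tx":0.06,"ty":0.207,"tz":-0.135,"ax":0,"ay":0,"az":0.276,"jaw":-1},{"tx":0.06,"ty":0.207,"tz":-0.125,"ax":0,"ay":0,"az":0.276,"jaw":-1},{"tx":0.06,"ty":0.207,"tz":-0.125,"ax":0,"ay":0,"az":0.276,"jaw":-1},{"tx":0.06,"ty":0.207,"tz":-0.125,"ax":0,"ay":0,"az":0.276,"jaw":-1}]'
python3 - <<'E'
from h import *
import pickle
s,C,o=shot("wrist"); save(s,"w4.png",scale=1.56); pickle.dump((s,C,o),open("w4.pkl","wb"))
go((552.8,-101.1,120),-1.85)
E
```

```text
clock: 9.6
position: [550.6, -97.9, 136.5]
tcp_rot: [[0.962, -0.272, 0.0], [-0.272, -0.962, 0.001], [-0.0, -0.001, -1.0]]
ft_force: [0.3, 0.3, -2.0]
grip_width: 60.8
grip_force: 99.6
t [0.003, 0.0025, 0.0166] a [[-0.001, -0.0, 0.004], [0.0, -0.002, -3.137]] now [550.6 -97.9 136.6] yaw -1.846 j [-0.59  0.62  1.1   1.67 -0.58  1.22 -1.2 ] clk 9.65 w 60.8
```

View pics/w4.png

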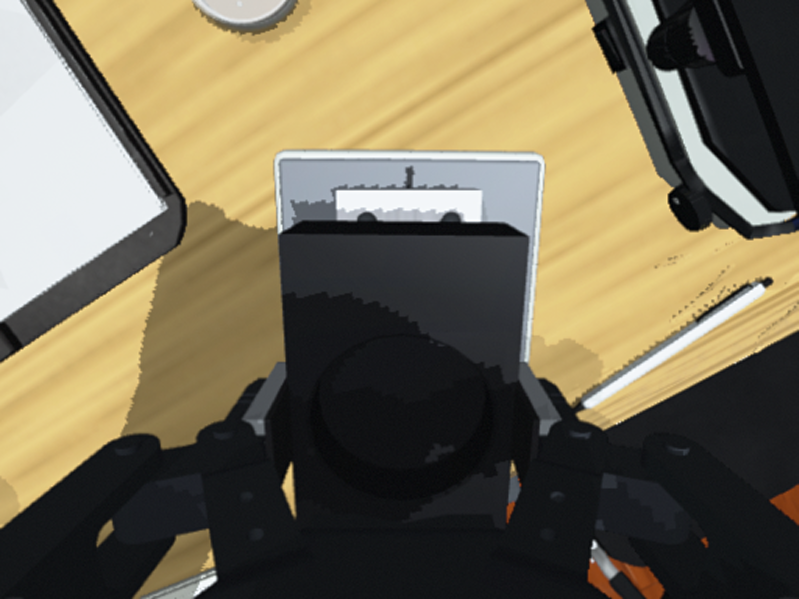

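Run:
```python
from h import *
import pickle
np.set_printoptions(precision=2,suppress=True)
s,C,o=pickle.load(open("w4.pkl","rb")); k=1.5625
R=np.array(o["tcp_rot"]);p0=np.array(o["position"])
t=lambda p,z:R.T@(atz(C,np.array(p)/k,z)-p0)
print("block top far corners",t((281,235),152.5),t((528,235),152.5)," low far",t((293,222),122.5),t((516,222),122.5))
print("plate far corners",t((335,188),80),t((483,188),80))
print("plate studs near top",t((366,213),90),t((452,213),90))
print("dash",t((409,176),40), "mixer far corners",t((276,154),40),t((543,154),40))
```

```text
block top far corners [ 50.54 -30.43 -15.96] [ 50.58  30.34 -16.04]  low far [ 49.96 -34.01  14.04] [50.   34.14 13.95]
plate far corners [ 57.69 -26.55  56.53] [57.72 30.46 56.46]
plate studs near top [ 49.17 -14.03  46.52] [49.19 17.76 46.48]
dash [60.81  2.45 96.5 ] mixer far corners [ 70.82 -58.61  96.58] [70.89 63.86 96.41]
```

```bash
python3 -m handwheel '[{"tx":0.0037,"ty":0.0023,"tz":0,"ax":0,"ay":0,"az":0.004,"jaw":-1},{"tx":0.0037,"ty":0.0023,"tz":0.015,"ax":0,"ay":0,"az":0.004,"jaw":-1},{"tx":0.0037,"ty":0.0023,"tz":0.028,"ax":0,"ay":0,"az":0.004,"jaw":-1},{"tx":0.0037,"ty":0.0023,"tz":0.028,"ax":0,"ay":0,"az":0.004,"jaw":-1},{"tx":0.0037,"ty":0.0023,"tz":0.031,"ax":0,"ay":0,"az":0.004,"jaw":-1},{"tx":0.0037,"ty":0.0023,"tz":0.034,"ax":0,"ay":0,"az":0.004,"jaw":-1},{"tx":0.0037,"ty":0.0023,"tz":0.034,"ax":0,"ay":0,"az":0.004,"jaw":-1}]'
python3 -c "
from h import *
go((552.8,-101.1,94),-1.85)"
```

```text
clock: 10.52
position: [553.3, -103.1, 102.4]
tcp_rot: [[0.961, -0.278, 0.0], [-0.278, -0.961, 0.0], [0.0, -0.0, -1.0]]
ft_force: [0.6, 0.1, -1.3]
grip_width: 61.0
grip_force: 99.6
t [-0.001, -0.0018, 0.0084] a [[-0.0, -0.0, -0.003], [-0.001, 0.0, 3.139]] now [ 553.3 -103.1  102.4] yaw -1.853 j [-0.55  0.66  1.06  1.7  -0.62  1.17 -1.17] clk 10.53 w 61.0
```

```bash
for i in 1 2 3; do python3 -m handwheel '[{"tx":0,"ty":0,"tz":0,"ax":0,"ay":0,"az":0,"jaw":-1}]' | sed -n 2,4p; done
```

```text
position: [553.3, -103.2, 102.5]
tcp_rot: [[0.96, -0.278, 0.0], [-0.278, -0.96, 0.0], [0.0, -0.0, -1.0]]
ft_force: [-0.2, 0.6, -1.7]
position: [553.2, -103.2, 102.5]
tcp_rot: [[0.96, -0.278, 0.0], [-0.278, -0.96, 0.0], [0.0, -0.0, -1.0]]
ft_force: [-0.3, 0.1, -1.6]
position: [553.2, -103.2, 102.4]
tcp_rot: [[0.96, -0.278, 0.0], [-0.278, -0.96, 0.0], [0.0, -0.0, -1.0]]
ft_force: [0.3, 0.5, -2.0]
```

```bash
python3 -m handwheel '[{"tx":0,"ty":0,"tz":-0.005,"ax":0,"ay":0,"az":0,"jaw":-1},{"tx":0,"ty":-0.002,"tz":-0.005,"ax":0,"ay":0,"az":0,"jaw":-1},{"tx":0,"ty":-0.002,"tz":-0.005,"ax":0,"ay":0,"az":0,"jaw":-1},{"tx":0,"ty":-0.002,"tz":0,"ax":0,"ay":0,"az":0,"jaw":-1},{"tx":0,"ty":-0.002,"tz":0.002,"ax":0,"ay":0,"az":0,"jaw":-1},{"tx":0,"ty":-0.002,"tz":0.004,"ax":0,"ay":0,"az":0,"jaw":-1},{"tx":0,"ty":-0.002,"tz":0.004,"ax":0,"ay":0,"az":0,"jaw":-1}]' 110
```

```text
clock: 11.78
position: [553.4, -101.3, 97.9]
tcp_rot: [[0.96, -0.279, -0.001], [-0.279, -0.96, -0.0], [-0.001, 0.0, -1.0]]
ft_force: [-0.1, 0.4, -2.3]
grip_width: 60.2
grip_force: 120.5
```

```bash
python3 -m handwheel '[{"tx":0,"ty":0,"tz":0.002,"ax":0,"ay":0,"az":0,"jaw":-1},{"tx":0,"ty":0,"tz":0.003,"ax":0,"ay":0,"az":0,"jaw":-1},{"tx":0,"ty":0,"tz":0.003,"ax":0,"ay":0,"az":0,"jaw":-1}]'
```

```text
clock: 12.15
position: [553.5, -101.3, 95.1]
tcp_rot: [[0.96, -0.279, -0.0], [-0.279, -0.96, -0.0], [-0.0, 0.0, -1.0]]
ft_force: [-1.0, -0.5, -1.2]
grip_width: 60.4
grip_force: 120.5
```

```bash
python3 -m handwheel '[{"tx":0,"ty":0,"tz":0.002,"ax":0,"ay":0,"az":0,"jaw":-1},{"tx":0,"ty":0,"tz":0.003,"ax":0,"ay":0,"az":0,"jaw":-1},{"tx":0,"ty":0,"tz":0.003,"ax":0,"ay":0,"az":0,"jaw":-1}]'
```

```text
clock: 12.52
position: [553.9, -101.4, 94.3]
tcp_rot: [[0.96, -0.279, 0.001], [-0.279, -0.96, 0.001], [0.001, -0.001, -1.0]]
ft_force: [-5.0, 1.8, 10.4]
grip_width: 60.3
grip_force: 121.8
```

```bash
python3 -m handwheel '[{"tx":0,"ty":0,"tz":0.002,"ax":0,"ay":0,"az":0,"jaw":-1},{"tx":0,"ty":0,"tz":0.002,"ax":0,"ay":0,"az":0,"jaw":-1}]'
```

```text
clock: 12.78
position: [554.0, -101.5, 94.3]
tcp_rot: [[0.96, -0.278, 0.001], [-0.278, -0.96, 0.002], [0.001, -0.003, -1.0]]
ft_force: [-7.9, 3.2, 21.2]
grip_width: 60.1
grip_force: 122.8
```

```bash
python3 -m handwheel '[{"tx":0,"ty":0,"tz":0.002,"ax":0,"ay":0,"az":0,"jaw":-1},{"tx":0,"ty":0,"tz":0.003,"ax":0,"ay":0,"az":0,"jaw":-1},{"tx":0,"ty":0,"tz":0.003,"ax":0,"ay":0,"az":0,"jaw":-1}]'
```

```text
clock: 13.15
position: [554.1, -101.7, 94.2]
tcp_rot: [[0.96, -0.278, 0.002], [-0.278, -0.96, 0.004], [0.001, -0.005, -1.0]]
ft_force: [-13.3, 6.1, 37.5]
grip_width: 60.4
grip_force: 124.5
```

Run:
```python
from h import *
import pickle
np.set_printoptions(precision=2,suppress=True)
s,C,o=shot("side"); pickle.dump((s,C),open("s2.pkl","wb"))
u,v=proj(C,[553,-101,80])[0]; print(u,v)
x0,y0=int(u-50),int(v-40); print(x0,y0); save(s,"s2.png",(x0,y0,x0+100,y0+75),7.5)
for P in ((0,0,80),(0,0,110)):
    q=[]
    for a,b in((-52,-31),(52,-31),(-55,-28),(55,-28)): 
        c,n=np.cos(-.28),np.sin(-.28); q.append(((proj(C,[553+a*c-b*n,-101+a*n+b*c,P[2]])[0]-[x0,y0])*7.5).tolist())
    print(P,np.round(q))
```

```text
251.9694146436372 206.21621682457157
201 166
(0, 0, 80) [[205. 351.]
 [558. 349.]
 [196. 347.]
 [568. 344.]]
(0, 0, 110) [[202. 261.]
 [560. 258.]
 [192. 256.]
 [569. 254.]]
```

View pics/s2.png

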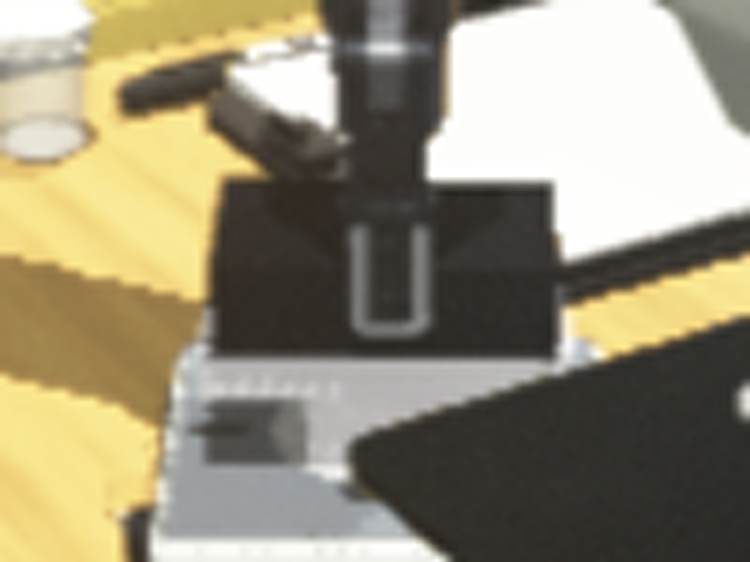

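The side view shows the block's lower edge at (213–558, 355) meeting the plate (flush predicted at about 350). With 37 N and no further travel, it is seated. I'll unload and release, then go to the cup.

```bash
python3 -m handwheel '[{"tx":0,"ty":0,"tz":-0.003,"ax":0,"ay":0,"az":0,"jaw":-1},{"tx":0,"ty":0,"tz":-0.006,"ax":0,"ay":0,"az":0,"jaw":-1},{"tx":0,"ty":0,"tz":-0.006,"ax":0,"ay":0,"az":0,"jaw":1},{"tx":0,"ty":0,"tz":-0.006,"ax":0,"ay":0,"az":0,"jaw":1},{"tx":0,"ty":0,"tz":-0.006,"ax":0,"ay":0,"az":0,"jaw":1},{"tx":0,"ty":0,"tz":-0.006,"ax":0,"ay":0,"az":0,"jaw":1},{"tx":0,"ty":0,"tz":-0.06,"ax":0,"ay":0,"az":0,"jaw":1},{"tx":0,"ty":0,"tz":-0.115,"ax":0,"ay":0,"az":0,"jaw":1},{"tx":0,"ty":0,"tz":-0.115,"ax":0,"ay":0,"az":0,"jaw":1},{"tx":0,"ty":0,"tz":-0.115,"ax":0,"ay":0,"az":0,"jaw":1}]' 40
python3 - <<'E'
from h import *
import pickle
s,C,o=shot("wrist"); save(s,"w5.png",scale=1.56); pickle.dump((s,C,o),open("w5.pkl","wb"))
go((499.5,225,160),1.85)
E
```

```text
clock: 14.45
position: [553.4, -100.9, 201.8]
tcp_rot: [[0.96, -0.278, -0.001], [-0.278, -0.96, 0.001], [-0.001, -0.001, -1.0]]
ft_force: [-1.3, 0.5, 0.1]
grip_width: 85.4
grip_force: 0.0
t [-0.1419, -0.2978, 0.0415] a [[0.003, 0.001, 2.58], [-0.001, 0.002, -0.561]] now [ 553.  -100.6  201. ] yaw -1.853 j [-0.6   0.57  1.14  1.57 -0.52  1.35 -1.25] clk 14.5 w 85.5
```

View pics/w5.png

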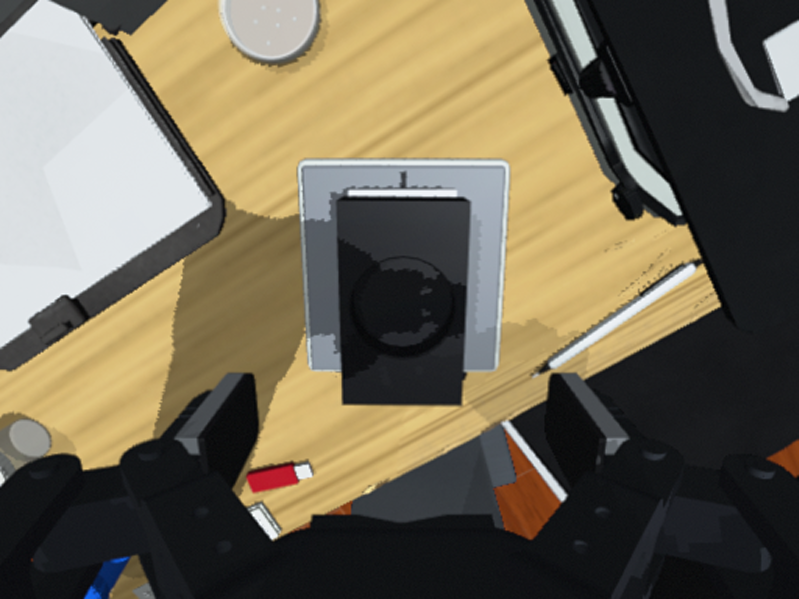

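```bash
python3 - <<'E'
from h import *
import pickle
np.set_printoptions(precision=2,suppress=True)
s,C,o=pickle.load(open("w5.pkl","rb")); k=1.5625
R=np.array(o["tcp_rot"]);p0=np.array(o["position"])
for z in(110,114):
    b=[atz(C,np.array(p)/k,z)[:2] for p in((338,199),(470,199),(463,405),(342,405))]
    print(z,"blk",np.mean(b,0),[np.linalg.norm(b[i]-b[(i+1)%4]) for i in range(4)],"well",atz(C,np.array((402.5,304))/k,z))
go((500,225,135),-1.58)
E
python3 -m handwheel '[{"tx":-0.025,"ty":-0.05,"tz":0,"ax":0,"ay":0,"az":-0.05,"jaw":1},{"tx":-0.05,"ty":-0.1,"tz":0,"ax":0,"ay":0,"az":-0.1,"jaw":1},{"tx":-0.075,"ty":-0.15,"tz":0,"ax":0,"ay":0,"az":-0.15,"jaw":1},{"tx":-0.1,"ty":-0.2,"tz":0,"ax":0,"ay":0,"az":-0.2,"jaw":1},{"tx":-0.122,"ty":-0.25,"tz":0,"ax":0,"ay":0,"az":-0.24,"jaw":1},{"tx":-0.142,"ty":-0.298,"tz":0.02,"ax":0,"ay":0,"az":-0.274,"jaw":1},{"tx":-0.142,"ty":-0.298,"tz":0.06,"ax":0,"ay":0,"az":-0.274,"jaw":1},{"tx":-0.142,"ty":-0.298,"tz":0.06,"ax":0,"ay":0,"az":-0.274,"jaw":1},{"tx":-0.142,"ty":-0.298,"tz":0.06,"ax":0,"ay":0,"az":-0.274,"jaw":1},{"tx":-0.142,"ty":-0.298,"tz":0.06,"ax":0,"ay":0,"az":-0.274,"jaw":1}]'
python3 - <<'E'
from h import *
import pickle
np.set_printoptions(precision=2,suppress=True)
s,C,o=shot("wrist"); pickle.dump((s,C,o),open("w6.pkl","wb"))
go((500,225,37),-1.58)
save(s,"w6.png",scale=1.56)
print("pred cap",proj(C,[499.7,225,58])*1.5625)
E
```

```text
110 blk [ 551.82 -100.14] [np.float64(60.51188736258538), np.float64(104.79475864026223), np.float64(62.589324493950414), np.float64(104.8636460402774)] well [ 553.99 -100.42  110.  ]
114 blk [ 553.02 -100.48] [np.float64(59.445980946192556), np.float64(102.9488171152577), np.float64(61.48682438226089), np.float64(103.01649107565159)] well [ 555.14 -100.76  114.  ]
t [-0.1413, -0.2979, 0.0665] a [[-0.001, 0.002, -0.273], [0.003, 0.001, 2.869]] now [ 553.  -100.6  201. ] yaw -1.853 j [-0.6   0.57  1.14  1.57 -0.52  1.35 -1.25] clk 14.5 w 85.5
clock: 15.75
position: [501.6, 223.5, 143.9]
tcp_rot: [[1.0, -0.01, 0.003], [-0.01, -1.0, 0.001], [0.003, -0.001, -1.0]]
ft_force: [0.9, -0.1, -0.1]
grip_width: 85.4
grip_force: 0.0
t [-0.0018, -0.0011, 0.1068] a [[-0.001, -0.002, -0.001], [-0.004, 0.002, 3.141]] now [501.5 223.7 143.8] yaw -1.581 j [-1.19  0.58  1.08  1.69 -0.54  1.21 -1.56] clk 15.8 w 85.3
pred cap [[400.72 313.3 ]]
```

View pics/w6.png

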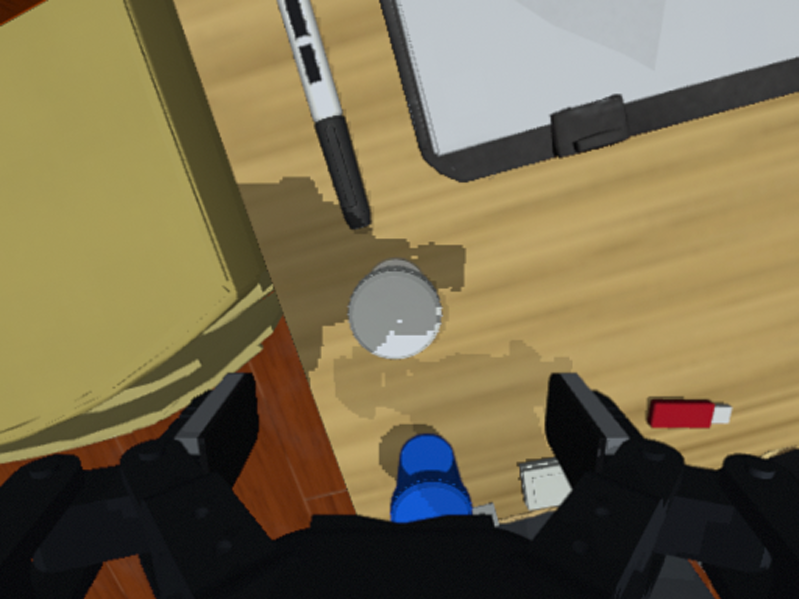

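The wrist view shows the white cap centred at (395,314) (predicted (401,313), so y≈227), the blue look-alike at (430,490) clear of the fingers, and the marker tip at (357,222), also clear.

```bash
python3 -m handwheel '[{"tx":-0.002,"ty":-0.0035,"tz":0.01,"ax":0,"ay":0,"az":0,"jaw":1},{"tx":-0.002,"ty":-0.0035,"tz":0.05,"ax":0,"ay":0,"az":0,"jaw":1},{"tx":-0.002,"ty":-0.0035,"tz":0.09,"ax":0,"ay":0,"az":0,"jaw":1},{"tx":-0.002,"ty":-0.0035,"tz":0.106,"ax":0,"ay":0,"az":0,"jaw":1},{"tx":-0.002,"ty":-0.0035,"tz":0.106,"ax":0,"ay":0,"az":0,"jaw":1},{"tx":-0.002,"ty":-0.0035,"tz":0.106,"ax":0,"ay":0,"az":0,"jaw":0.3},{"tx":-0.002,"ty":-0.0035,"tz":0.106,"ax":0,"ay":0,"az":0,"jaw":-1},{"tx":-0.002,"ty":-0.0035,"tz":0.106,"ax":0,"ay":0,"az":0,"jaw":-1},{"tx":-0.002,"ty":-0.0035,"tz":0.106,"ax":0,"ay":0,"az":0,"jaw":-1},{"tx":-0.002,"ty":-0.0035,"tz":0.106,"ax":0,"ay":0,"az":0,"jaw":-1}]' 40
python3 -m handwheel '[{"tx":0,"ty":0,"tz":0,"ax":0,"ay":0,"az":0,"jaw":-1},{"tx":0,"ty":0,"tz":0,"ax":0,"ay":0,"az":0,"jaw":-1}]'
```

```text
clock: 17.05
position: [499.5, 228.2, 37.8]
tcp_rot: [[1.0, -0.008, 0.002], [-0.008, -1.0, 0.001], [0.002, -0.001, -1.0]]
ft_force: [-0.9, -0.1, 6.0]
grip_width: 42.4
grip_force: 40.2
clock: 17.3
position: [499.5, 228.2, 37.8]
tcp_rot: [[1.0, -0.008, 0.002], [-0.008, -1.0, 0.001], [0.002, -0.001, -1.0]]
ft_force: [-0.8, -0.6, 6.4]
grip_width: 42.2
grip_force: 40.2
```

```bash
python3 -m handwheel '[{"tx":0,"ty":0,"tz":-0.02,"ax":0,"ay":0,"az":0,"jaw":-1},{"tx":0,"ty":0,"tz":-0.06,"ax":0,"ay":0,"az":0,"jaw":-1},{"tx":0,"ty":0,"tz":-0.1,"ax":0,"ay":0,"az":0,"jaw":-1},{"tx":0,"ty":0.02,"tz":-0.135,"ax":0,"ay":0,"az":0,"jaw":-1},{"tx":0.01,"ty":0.06,"tz":-0.145,"ax":0,"ay":0,"az":0.05,"jaw":-1},{"tx":0.018,"ty":0.105,"tz":-0.145,"ax":0,"ay":0,"az":0.1,"jaw":-1},{"tx":0.026,"ty":0.155,"tz":-0.145,"ax":0,"ay":0,"az":0.15,"jaw":-1},{"tx":0.034,"ty":0.205,"tz":-0.145,"ax":0,"ay":0,"az":0.2,"jaw":-1},{"tx":0.042,"ty":0.255,"tz":-0.145,"ax":0,"ay":0,"az":0.25,"jaw":-1},{"tx":0.05,"ty":0.295,"tz":-0.145,"ax":0,"ay":0,"az":0.274,"jaw":-1}]'
python3 -m handwheel '[{"tx":0,"ty":0,"tz":0,"ax":0,"ay":0,"az":0,"jaw":-1},{"tx":0,"ty":0,"tz":0,"ax":0,"ay":0,"az":0,"jaw":-1},{"tx":0,"ty":0,"tz":0,"ax":0,"ay":0,"az":0,"jaw":-1}]'
python3 -c "
from h import *
go((552.6,-100.6,136),None)"
```

```text
clock: 18.55
position: [545.7, -69.9, 182.5]
tcp_rot: [[0.96, -0.281, 0.001], [-0.281, -0.96, -0.0], [0.001, 0.0, -1.0]]
ft_force: [0.4, 0.1, -0.4]
grip_width: 42.3
grip_force: 40.7
clock: 18.92
position: [546.0, -65.2, 181.3]
tcp_rot: [[0.961, -0.275, -0.0], [-0.275, -0.961, 0.001], [-0.001, -0.001, -1.0]]
ft_force: [-1.1, -0.1, 0.0]
grip_width: 42.2
grip_force: 40.7
t [0.0161, 0.0322, 0.0452] a [[-0.001, 0.001, 0.0], [-0.001, -0.002, -3.142]] now [546.  -65.2 181.3] yaw -1.85 j [-0.68  0.56  1.15  1.63 -0.53  1.3  -1.3 ] clk 18.93 w 42.2
```

```bash
python3 -m handwheel '[{"tx":0.008,"ty":0.016,"tz":0,"ax":0,"ay":0,"az":0,"jaw":-1},{"tx":0.016,"ty":0.032,"tz":0,"ax":0,"ay":0,"az":0,"jaw":-1},{"tx":0.016,"ty":0.032,"tz":0.01,"ax":0,"ay":0,"az":0,"jaw":-1},{"tx":0.016,"ty":0.032,"tz":0.015,"ax":0,"ay":0,"az":0,"jaw":-1},{"tx":0.016,"ty":0.032,"tz":0.015,"ax":0,"ay":0,"az":0,"jaw":-1}]'
python3 - <<'E'
from h import *
go((552.6,-100.6,133),None)
s,C,o=shot("wrist"); k=1.5625
P=s["pixels"].astype(int)
# cap: top of cap at TCP+20; compare predicted centre with bright neutral blob
pc=proj(C,np.array(o["position"])+[0,0,20.])[0]; print("pred cap",pc)
g=((P.min(2)>90)&(P.max(2)-P.min(2)<25)).astype(np.uint8)
n,l,st,c=cv2.connectedComponentsWithStats(g)
for i in range(1,n):
    if st[i,4]>400: print(st[i],c[i].round(1))
E
```

```text
clock: 19.55
position: [551.9, -100.6, 165.2]
tcp_rot: [[0.961, -0.276, -0.002], [-0.276, -0.961, 0.001], [-0.002, -0.001, -1.0]]
ft_force: [1.1, -0.7, 0.1]
grip_width: 42.1
grip_force: 40.7
t [0.0007, -0.0002, 0.0322] a [[-0.001, 0.002, 0.0], [-0.004, -0.001, -3.142]] now [ 551.9 -100.6  165.2] yaw -1.851 j [-0.59  0.59  1.12  1.62 -0.55  1.28 -1.23] clk 19.55 w 42.1
pred cap [258.73945591 273.0022857 ]
[    0     0   120   208 14761] [ 41.2 105.6]
[ 128    0   69   28 1466] [162.6  11.4]
[375   0  26  35 461] [388.3  14.5]
[ 399   53   72   88 1424] [430.6 101.5]
[ 181   99  155  140 7568] [272.2 140. ]
[ 362  174  106   76 1066] [413.8 211.5]
[ 207  199  102  121 9326] [257.3 263.1]
[108 346  42  38 808] [131. 366.]
```

Run:
```python
from h import *
s,C,o=shot("wrist");R=np.array(o["tcp_rot"]);p=np.array(o["position"])
for x,z in((-23,-20),(23,-20),(23,-8),(23,-5)): print(x,z,proj(C,p+R@[x,0,z])[0].round(1))
g=cv2.cvtColor(s["pixels"],cv2.COLOR_RGB2GRAY); print(g[186:226:1,258].tolist()); print(g[305:345,258].tolist())
```

```text
-23 -20 [258.7 319.2]
23 -20 [258.9 221.3]
23 -8 [258.8 211.1]
23 -5 [258.7 208.8]
[22, 20, 25, 21, 23, 22, 21, 20, 20, 25, 49, 54, 67, 135, 137, 135, 136, 136, 136, 136, 136, 135, 136, 136, 135, 135, 135, 135, 135, 137, 133, 104, 96, 97, 95, 96, 94, 109, 159, 119]
[136, 136, 136, 137, 136, 136, 135, 136, 137, 136, 137, 136, 136, 135, 111, 149, 157, 77, 58, 59, 61, 61, 61, 61, 61, 62, 62, 63, 61, 49, 26, 17, 17, 16, 15, 15, 15, 19, 18, 19]
```

```bash
python3 -m handwheel '[{"tx":0.0005,"ty":0,"tz":0.008,"ax":0,"ay":0,"az":0,"jaw":-1},{"tx":0.0005,"ty":0,"tz":0.016,"ax":0,"ay":0,"az":0,"jaw":-1},{"tx":0.0005,"ty":0,"tz":0.024,"ax":0,"ay":0,"az":0,"jaw":-1},{"tx":0.0005,"ty":0,"tz":0.030,"ax":0,"ay":0,"az":0,"jaw":-1},{"tx":0.0005,"ty":0,"tz":0.032,"ax":0,"ay":0,"az":0,"jaw":-1},{"tx":0.0005,"ty":0,"tz":0.033,"ax":0,"ay":0,"az":0,"jaw":-1},{"tx":0.0005,"ty":0,"tz":0.033,"ax":0,"ay":0,"az":0,"jaw":-1}]'
```

```text
clock: 20.52
position: [553.0, -102.8, 133.5]
tcp_rot: [[0.96, -0.278, 0.0], [-0.278, -0.96, -0.0], [0.0, -0.0, -1.0]]
ft_force: [0.7, -0.0, -0.1]
grip_width: 42.5
grip_force: 40.7
```

```bash
python3 -m handwheel '[{"tx":-0.001,"ty":-0.002,"tz":0,"ax":0,"ay":0,"az":0,"jaw":-1},{"tx":-0.001,"ty":-0.002,"tz":0.001,"ax":0,"ay":0,"az":0,"jaw":-1},{"tx":-0.001,"ty":-0.002,"tz":0.002,"ax":0,"ay":0,"az":0,"jaw":-1},{"tx":-0.001,"ty":-0.002,"tz":0.002,"ax":0,"ay":0,"az":0,"jaw":-1}]'
```

```text
clock: 21.02
position: [552.8, -100.4, 131.9]
tcp_rot: [[0.961, -0.278, 0.001], [-0.278, -0.961, 0.0], [0.001, -0.001, -1.0]]
ft_force: [-1.0, 1.0, 4.2]
grip_width: 42.7
grip_force: 41.0
```

Contact came at TCP z 131.9 (131.8 expected), so the cup is on the well floor. I'll release, retreat and check.

```bash
python3 -m handwheel '[{"tx":0,"ty":0,"tz":0,"ax":0,"ay":0,"az":0,"jaw":0.2},{"tx":0,"ty":0,"tz":0,"ax":0,"ay":0,"az":0,"jaw":1},{"tx":0,"ty":0,"tz":0,"ax":0,"ay":0,"az":0,"jaw":1},{"tx":0,"ty":0,"tz":0,"ax":0,"ay":0,"az":0,"jaw":1},{"tx":0,"ty":0,"tz":0,"ax":0,"ay":0,"az":0,"jaw":1},{"tx":0,"ty":0,"tz":-0.04,"ax":0,"ay":0,"az":0,"jaw":1},{"tx":0,"ty":0,"tz":-0.09,"ax":0,"ay":0,"az":0,"jaw":1},{"tx":0,"ty":0,"tz":-0.12,"ax":0,"ay":0,"az":0,"jaw":1},{"tx":0,"ty":0,"tz":-0.12,"ax":0,"ay":0,"az":0,"jaw":1},{"tx":0,"ty":0,"tz":-0.12,"ax":0,"ay":0,"az":0,"jaw":1}]'
python3 - <<'E'
from h import *
T,CT,_=shot("top"); S,CS,_=shot("side")
def blob(s,C,p,r=25):
    u,v=proj(C,p)[0]; x,y=int(u)-r,int(v)-r
    w=s["pixels"][y:y+2*r,x:x+2*r].astype(int)
    m=((w.min(2)>165)&(w.max(2)-w.min(2)<30)).astype(np.uint8)
    n,l,st,c=cv2.connectedComponentsWithStats(m); 
    print("pred",(u,v),[(st[i].tolist(),(c[i]+[x,y]).round(1).tolist()) for i in range(1,n) if st[i,4]>25])
    return
blob(T,CT,[552.5,-100.6,152]); blob(S,CS,[552.5,-100.6,145])
# circle edges of cup in side view: expected top/bottom
print(proj(CS,[[552.5,-100.6,152],[552.5,-100.6,110]]).round(1))
g=cv2.cvtColor(S["pixels"],cv2.COLOR_RGB2GRAY); u,v=proj(CS,[552.5,-100.6,152])[0].astype(int)
for dv in range(-8,24,3): print(v+dv,g[v+dv,u-20:u+21:2].tolist())
E
```

```text
clock: 22.28
position: [552.0, -100.1, 250.4]
tcp_rot: [[0.96, -0.278, -0.001], [-0.278, -0.96, 0.001], [-0.002, -0.0, -1.0]]
ft_force: [-0.1, -0.1, -0.0]
grip_width: 85.3
grip_force: 0.0
pred (np.float64(259.8260643702144), np.float64(183.22919780456698)) [([0, 0, 10, 13, 73], [236.9, 162.2]), ([0, 1, 37, 49, 1083], [248.5, 183.4]), ([24, 0, 24, 11, 155], [270.7, 161.6]), ([29, 2, 21, 48, 471], [274.5, 187.1])]
pred (np.float64(251.44732388028243), np.float64(180.1213582538287)) [([6, 11, 44, 35, 676], [258.8, 177.9])]
[[251.4 177.2]
 [251.6 194.4]]
169 [174, 175, 169, 208, 212, 221, 224, 217, 193, 165, 247, 189, 127, 117, 162, 212, 250, 251, 252, 252, 253]
172 [169, 207, 250, 253, 217, 153, 177, 198, 236, 253, 253, 254, 254, 254, 254, 253, 253, 253, 253, 252, 253]
175 [181, 252, 253, 254, 254, 254, 254, 253, 237, 212, 213, 211, 216, 249, 253, 253, 253, 253, 253, 253, 253]
178 [99, 165, 230, 254, 254, 254, 233, 195, 195, 194, 195, 195, 194, 210, 254, 251, 253, 253, 253, 253, 253]
181 [91, 95, 97, 82, 171, 183, 242, 228, 210, 195, 197, 212, 214, 253, 245, 192, 253, 253, 253, 253, 253]
184 [83, 74, 77, 62, 54, 93, 180, 175, 172, 169, 169, 178, 174, 187, 181, 246, 253, 253, 253, 253, 253]
187 [221, 211, 81, 62, 54, 76, 183, 199, 178, 189, 182, 198, 177, 206, 187, 248, 253, 253, 254, 254, 254]
190 [81, 76, 76, 58, 45, 47, 94, 142, 157, 164, 167, 165, 159, 146, 122, 123, 124, 125, 126, 126, 127]
193 [50, 52, 51, 50, 53, 54, 81, 133, 148, 157, 159, 159, 153, 138, 105, 53, 55, 57, 56, 56, 57]
196 [52, 54, 53, 53, 52, 45, 66, 129, 149, 156, 158, 157, 151, 137, 100, 46, 50, 54, 57, 54, 56]
199 [52, 50, 52, 52, 52, 51, 57, 141, 188, 198, 199, 199, 195, 181, 82, 55, 55, 55, 55, 56, 55]
```

The cup is upright, centred and at the expected height in the side view, and the tool is clear. Handing in.

```bash
python3 -c "
from station import sign_off
print(sign_off())"
```

```text
the job is handed in; nothing more can be done
None
```

The job is handed in at about 22 s on the robot's clock: the head is home on the keys, the block is pressed flush on its studs, and the cup stands upright in the well. My last camera and force checks agreed with this, but sign-off gave no verdict.

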